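# Restock the revolving condiment tray by the tandoor

### The job

Restock the revolving condiment tray beside the tandoor: stand the lidded round dabbi, the slim salt shaker, the square glass jar and the flat oblong masala tin upright on it, each down inside the low steel rail that matches its own shape and size. The open katori and the open tumbler look much the same but do not belong there: leave them where they stand on the table.

Things in the scene. Friction and masses are not known exactly. Their poses are not given: they have to be found in the camera images.
- dabbi: Round lidded steel tin, 60 mm across the lid (body 58 mm), lid top at 42 mm, small 15 mm knob on it up to 50 mm. Grip from above across the diameter, 30 mm above its underside. Origin: centre of underside, z up. 0.12 kg. The four containers, katori, tumbler and an unlisted brass mortar 80 mm tall stand shuffled on the table to the right of the tray, gaps 30 mm or more. Goes in place_wide_round.
- shaker: Slim round steel salt shaker with a domed, pierced, closed top: 42 mm across (44 mm at the cap's edge, 58 to 68 mm up), 78 mm tall. Grip from above across the diameter, about 38 mm above its underside. Origin: centre of underside, z up. 0.13 kg. Goes in place_slim_round.
- square_jar: Square glass jar with a round 41 mm steel screw cap: glass body 46 x 46 mm and 56 mm tall, 74 mm tall over the cap. Grip from above across two facing flat sides, about 36 mm above its underside. Origin: centre of underside, x and y square to the flat sides, z up. 0.16 kg. Goes in place_square.
- oblong_tin: Flat oblong tinplate masala tin: 68 mm long (its x), 34 mm wide (its y), 67 mm tall, with a round 24 mm cap in the middle of the top up to 76 mm. Grip from above across the 34 mm width, about 40 mm above its underside. Origin: centre of underside, z up. 0.14 kg. Goes in place_oblong.
- place_wide_round: Wide round place on the tray: steel ring rail, 76 mm inside diameter, 3 mm thick, 6 mm high. Origin: centre of the floor inside, z up, 30 mm above the table. The four places lie a quarter turn apart, 100 mm from the axis of a 300 mm wooden turntable at the robot's left; it starts at any angle and turns if pushed sideways over about 1.5 N. A closed jar, 60 x 95 mm, stands on its hub.
- place_slim_round: Slim round place on the same tray, across the hub from the wide round one: steel ring rail, 58 mm inside diameter, 3 mm thick, 6 mm high. Origin: centre of the floor inside, z up, 30 mm above the table.
- place_square: Square place on the same tray: steel rail 62 x 62 mm inside, 3 mm thick, 6 mm high. Origin: centre of the floor inside, 30 mm above the table, x and y along its sides, z up.
- place_oblong: Oblong place on the same tray, across the hub from the square one: steel rail 84 mm (its x) by 50 mm (its y) inside, 3 mm thick, 6 mm high. Origin: centre of the floor inside, 30 mm above the table, x along the long sides, z up.
- katori: Small open steel bowl, 66 mm across the rim, 36 mm tall, no lid: a look-alike of the dabbi that stays where it is on the table. Origin: centre of its underside, z up.
- tumbler: Small open steel tumbler, 49 mm across the mouth, 39 mm across the foot, 75 mm tall, no top: a look-alike of the shaker that stays where it is on the table. Origin: centre of its underside, z up.
Mind the look-alikes: they are no part of the job. Leave any purple or red look-alike of the shaker alone.

How it is judged:
At the end, for the whole second after the job is handed in: Dabbi, shaker, square jar and oblong tin stand upright (0.12 rad), at rest, down inside their own rails: underside within 4 mm of the floor there, centre within 13 mm of the place's centre. Katori and tumbler stand upright within 30 mm of where they started (horizontal distance between dabbi and place_wide_round below 0.013 m and z of dabbi in the frame of place_wide_round between -0.004 and 0.004 m and angle between each of dabbi, shaker, square_jar, oblong_tin's own z axis and vertical below 0.12 rad and linear speed of each of dabbi, shaker, square_jar, oblong_tin below 0.02 m/s and angular speed of each of dabbi, shaker, square_jar, oblong_tin below 0.2 rad/s and horizontal distance between shaker and place_slim_round below 0.013 m and z of shaker in the frame of place_slim_round between -0.004 and 0.004 m and horizontal distance between square_jar and place_square below 0.013 m and z of square_jar in the frame of place_square between -0.004 and 0.004 m and horizontal distance between oblong_tin and place_oblong below 0.013 m and z of oblong_tin in the frame of place_oblong between -0.004 and 0.004 m and distance of each of katori, tumbler from where it was at the start of the episode below 0.03 m and angle between each of katori, tumbler's own z axis and vertical below 0.15 rad); the robot touches nothing.
It fails at once if the katori was moved from its place (distance of katori from where it was at the start of the episode above 0.03 m).
It fails at once if the tumbler was moved from its place (distance of tumbler from where it was at the start of the episode above 0.03 m).
It also fails if it takes over 112 s, if anything falls off the work surface, if the arm or the gripper's body presses on something with over 40 N, if the wrist force passes 120 N, or if a joint passes its speed limit or range.

### The arm

A 6-joint arm with a two-finger parallel gripper is mounted at the origin on the work surface. World frame = base frame: x ahead of the robot, y to its left, z up, the work surface at z = 0. Lengths are in m, angles in rad, forces in N, time in s.
With the tool pointing down it reaches from about 0.35 to 0.85 m from the base axis. Payload 8.1 kg.
Tool frame: the origin (TCP) lies on the mounting face of the last link; the fingertips stand 186 mm ahead of it and the grasp point (between the pads) lies 167 mm ahead of it (robot.finger_overhang is the distance from the TCP to the fingertips, in m); z points along the fingers, y is the line along which they close (so a half turn about z gives the same grasp; the last joint's range is limited). The gripper opens to 93 mm and grips with 3 to 60 N. Pads are 15 mm wide; open, the fingers measure 128 mm over their backs; the gripper's body (75 mm by 188 mm) begins 65 mm behind the grasp point.
Start: joints at [1.134, 0.13, 1.488, -0, 1.523, -0.085], TCP at [0.207, 0.563, 0.405] pointing down, gripper open.
Joint ranges: [-2.96, 2.96], [-0.89, 2.26], [0.02, 2.5], [-1.34, 4.48], [0, 2.73], [-2.66, 2.66]. Speed limits (rad/s): [2.39, 2.39, 2.79, 3.14, 3.14, 3.14].

### API

Orientations are given as a rotation vector (axis times angle).
In Python, from plant import readout, read_camera, get_calibration, job, robot gives the robot as it stands.
- The arm moves only by the shell command python3 -m handwheel 'ROWS' [FORCE]. ROWS is JSON, a list of rows, each a list of 5 numbers: the shift along the world's x, y, z in cm, then the turn about the world's z in rad, then the closure, from 0 (fully open) to 1 (shut). In form: [[tx, ty, tz, spin, gripper], ...]. A call has 1 to 10 rows; each row shifts and turns the commanded pose from where the row before left it; what a row does not reach is not made up. A row lasts 1/8 s, in which the tool goes at most 62.5 mm and 10.7 degrees, less where a joint would pass 70% of its speed; a pose out of reach is approached as far as the arm can. A call is refused whole if a number of a shift passes 6.25 or a number of a turn 0.188, either way. A call with a gripper value outside its range is refused whole. The fingers move at their own pace and stop on an object; FORCE is the grip in N (left out, the last holds). Time passes only in rows, so rows that do not move let the fingers close. It gives the time, the measured TCP pose, the force, the opening and the grip force at its end, in the units of the state.
- readout.read_state(): the state, without advancing time (a new reading comes with each control period).
- read_camera(name): name is "side" or "top"; returns the picture (384x512x3 uint8, red, green, blue); there is no depth.
- get_calibration(name): a dict with "fovy" (degrees; the focal length in pixels is half the picture's height over the tangent of half this angle, whatever the lens; pixels are square), "cx", "cy" (the principal point, pixels), "pose" (4x4, takes a point from camera to world coordinates). Camera axes: x right, y down, z forward; pixel columns grow to the right and rows downward; lengths in m; the calibration is good to about 2 mm. A picture is of the moment at which its call begins. get_calibration takes no time and is no camera call.
- job.close_job(): hands the job in; it is judged then, once.
The state is a dict: "t": time; "q": joint angles; "dq": joint speeds; "joint_torque": joint torques, N m; "tool_pos": TCP position; "orientation": TCP orientation; "force": force on the tool from outside, world axes, zero at the start; "wrist_torque": the same for the moment, N m; "opening": finger opening in m; "gripper_force": force on a finger pad.
Only numpy, scipy, OpenCV 4.12 (cv2) and the standard library are available. Lean on these libraries where they do the work, as an engineer would, in place of code of your own. Each camera call takes 0.05 s, during which the arm holds its last target. There are 200 camera calls.

## Working session

There is one attempt and no reset: what is moved stays moved. The work goes in short steps, Python scripts to look and compute and a shell command to move; the robot and the scene stay as the last step left them, time stands still between calls to the robot, and variables do not carry over. Pictures are saved under pics/ and viewed, at most 14 in all, crops included, and the job is handed in when it is done.

```bash
mkdir -p pics; ls
python3 - <<'E'
from plant import readout, read_camera, get_calibration, robot
import cv2
for n in("top","side"):
    im=read_camera(n); cv2.imwrite(f"pics/{n}0.png",cv2.resize(im[:,:,::-1],(800,600),interpolation=cv2.INTER_CUBIC)); c=get_calibration(n);print(n,c)
s=readout.read_state();print(s)
E
```

```text
pics
top {'fovy': 45.326148488357106, 'cx': 253.03208409510245, 'cy': 185.56795882580622, 'pose': array([[-0.05760211, -0.97420668,  0.21818189,  0.29325231],
       [-0.99833852,  0.05588451, -0.01404031, -0.01430723],
       [ 0.00148518, -0.21862814, -0.97580712,  1.24206099],
       [ 0.        ,  0.        ,  0.        ,  1.        ]])}
side {'fovy': 57.38015780413622, 'cx': 255.52582486978616, 'cy': 191.82495032129742, 'pose': array([[ 0.84219332, -0.36740133,  0.39462219,  0.12676203],
       [-0.53906342, -0.58869652,  0.60236787, -0.64265621],
       [ 0.01100195, -0.72003658, -0.69384889,  0.75386977],
       [ 0.        ,  0.        ,  0.        ,  1.        ]])}
{'t': 0.1, 'q': array([ 1.13363587e+00,  1.31076062e-01,  1.48916789e+00,  1.02351794e-05,
        1.52299718e+00, -8.54203529e-02]), 'dq': array([ 0.00056178, -0.0001959 , -0.0030525 ,  0.0006206 , -0.00085118,
        0.00128493]), 'joint_torque': array([-2.92903287e-04, -5.61332738e+01, -4.93102241e+01,  7.68645597e-02,
        2.90176825e-02, -6.33788864e-05]), 'tool_pos': array([0.20662051, 0.56308218, 0.40379918]), 'orientation': array([-5.49592599e-01, -3.09270247e+00,  2.49704326e-03]), 'force': array([0.31533315, 0.79798601, 0.33587725]), 'wrist_torque': array([-0.00378244, -0.02329872, -0.00596503]), 'gripper_force': 0.0, 'opening': 0.09296283112024341}
```

View pics/top0.png

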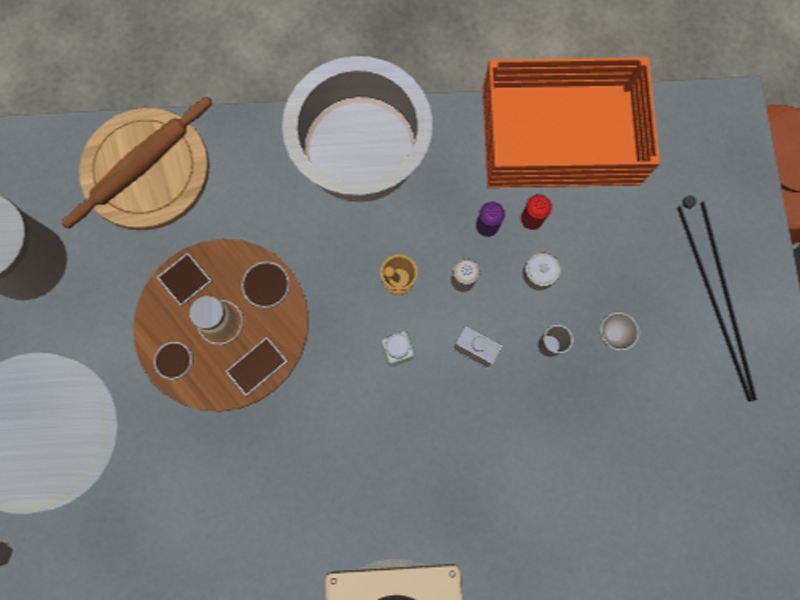

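View pics/side0.png

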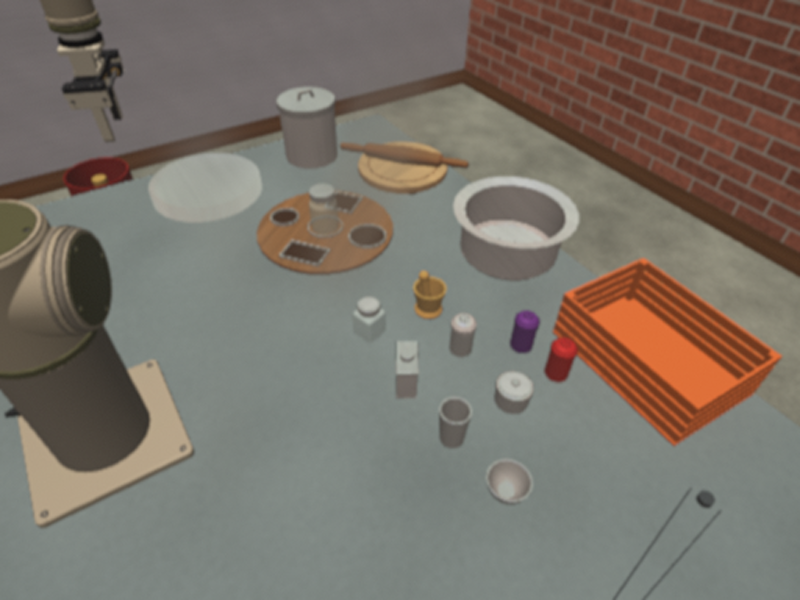

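Candidates in top0 (800x600 px): the shaker is the pierced white dome at (466,272), and it could be confused with purple (490,217), red (538,210) and the open tumbler (557,340). The dabbi is the knobbed one at (543,268), against the open katori at (620,330). The jar is at (398,347), the tin at (479,345) and the mortar at (399,272). I'll check these in close crops.

Run:
```python
from plant import read_camera
import cv2,numpy as np
im=np.mean([read_camera("top").astype(float) for _ in range(4)],0).astype(np.uint8)[:,:,::-1]
np.save("top.npy",im)
def crop(n,x0,y0,w,h,k):
    c=cv2.resize(im[y0:y0+h,x0:x0+w],(w*k,h*k),interpolation=cv2.INTER_CUBIC)
    for i in range(0,w,10):
        cv2.line(c,(i*k,0),(i*k,6),(0,0,255),1); 
        if i%20==0: cv2.putText(c,str(x0+i),(i*k,16),0,.35,(0,0,255),1)
    for i in range(0,h,10):
        cv2.line(c,(0,i*k),(6,i*k),(0,0,255),1); cv2.putText(c,str(y0+i),(8,i*k+4),0,.35,(0,0,255),1)
    cv2.imwrite(n,c)
crop("pics/objs.png",235,155,190,85,4)
crop("pics/tray.png",80,145,130,125,4)
```

```text
(no output)
```

View pics/objs.png

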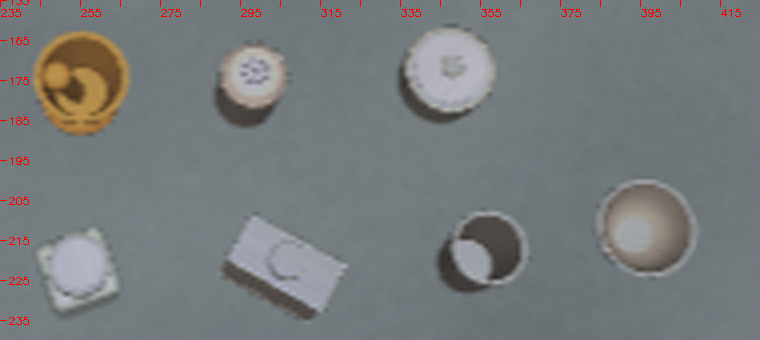

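View pics/tray.png

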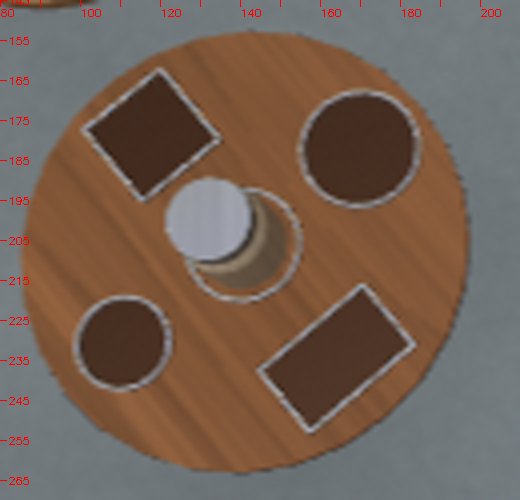

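```bash
cat > cam.py <<'E'
import numpy as np
from plant import get_calibration
def w(n,u,v,z):
    c=get_calibration(n);f=192/np.tan(np.radians(c["fovy"]/2));P=c["pose"]
    d=P[:3,:3]@[(u-c["cx"])/f,(v-c["cy"])/f,1];o=P[:3,3];return (o+d*(z-o[2])/d[2])[:2]
def pr(n,p):
    c=get_calibration(n);f=192/np.tan(np.radians(c["fovy"]/2));P=c["pose"]
    q=P[:3,:3].T@(np.array(p)-P[:3,3]);return q[:2]/q[2]*f+[c["cx"],c["cy"]]
E
python3 - <<'E'
from cam import *
O=lambda x,y,z:w("top",x/4+235-.4,y/4+155-.4,z)
T=lambda x,y,z=.036:w("top",x/4+80-.4,y/4+145-.4,z)
np.set_printoptions(precision=4,suppress=True)
for n,a in dict(dabbi=(450,68,.041),shaker=(254,75,.064),jar=(78,265,.074),tin=(288,260,.076),tumbler=(489,248,.075),katori=(647,228,.036),mortar=(82,77,.08)).items(): print(n,O(*a))
tin=[O(*p,.067) for p in((255,215),(347,265),(317,314),(229,260))]
print("tin",np.mean(tin,0),[np.linalg.norm(tin[i]-tin[i-1]) for i in range(4)],np.arctan2(*(tin[1]-tin[0])[::-1]),np.arctan2(*(tin[2]-tin[3])[::-1]))
j=[O(*p,.056) for p in((38,250),(98,228),(118,290),(66,313))]
print("jar",np.mean(j,0),[np.linalg.norm(j[i]-j[i-1]) for i in range(4)],[np.arctan2(*(j[i]-j[i-1])[::-1]) for i in range(4)])
wd=T(360,148);sl=T(123,343)
print("wide",wd,"slim",sl,"mid",(wd+sl)/2,np.linalg.norm(wd-sl))
for n,c in(("sq",((160,70),(219,137),(143,199),(84,130))),("ob",((362,286),(413,345),(311,431),(260,370)))):
    c=[T(*p) for p in c];print(n,np.mean(c,0),[np.linalg.norm(c[i]-c[i-1]) for i in range(4)],[np.arctan2(*(c[i]-c[i-1])[::-1]) for i in range(4)])
# side checks
for n,p in (("dabbiknob",(*O(450,68,.041),.05)),("jarcap",(*O(78,265,.074),.074)),("wide",(*wd,.036)),("slim",(*sl,.036)),("tin",(*O(288,260,.076),.076))): print(n,pr("side",p)*800/512)
E
```

```text
dabbi [ 0.5858 -0.287 ]
shaker [ 0.5829 -0.152 ]
jar [ 0.4619 -0.0285]
tin [ 0.4571 -0.1627]
tumbler [ 0.4576 -0.2921]
katori [ 0.4704 -0.4075]
mortar [ 0.584  -0.0382]
tin [ 0.4562 -0.1629] [np.float64(0.03413846702336294), np.float64(0.06700467045894033), np.float64(0.03752080599307804), np.float64(0.06567940252819415)] -2.136719038578626 -2.1873438088856525
jar [ 0.4611 -0.0298] [np.float64(0.04494510392122451), np.float64(0.04169368398754034), np.float64(0.04261711893887994), np.float64(0.036830748625283884)] [np.float64(0.3607494849216157), np.float64(-1.2732665809273636), np.float64(-2.893233212894828), np.float64(1.930534508486585)]
wide [0.5867 0.192 ] slim [0.4639 0.3498] mid [0.5253 0.2709] 0.19998085657815964
sq [0.6046 0.3321] [np.float64(0.06419235702655611), np.float64(0.06335257549571757), np.float64(0.06451463124539061), np.float64(0.06397122264761648)] [np.float64(-0.9158521073800505), np.float64(-2.459358757940625), np.float64(2.2354548921809183), np.float64(0.6769781984157581)]
ob [0.4462 0.2098] [np.float64(0.08525315492185634), np.float64(0.05255484530745363), np.float64(0.08547299152043443), np.float64(0.053043511774940454)] [np.float64(-0.9180278669417824), np.float64(-2.4689486104482437), np.float64(2.2293282055039043), np.float64(0.6683425758235021)]
dabbiknob [515.3358 379.6105]
jarcap [367.5668 302.4634]
wide [366.5963 233.224 ]
slim [283.7588 214.4164]
tin [406.6657 351.5783]
```

The reads agree: all four places come out about 100 mm from the hub, and the side view reprojects correctly. The crop confirms the choices: the dabbi has a knob at (347,172), the shaker has a pierced top at (298,174), and the tumbler and katori are open. I'll start with the dabbi.

```bash
python3 -m handwheel '[[2.4,-5.4,0,-0.139,0],[2.4,-5.4,0,-0.139,0],[2.4,-5.4,0,-0.139,0],[2.4,-5.4,0,-0.14,0],[2.4,-5.4,0,0,0],[2.4,-5.4,0,0,0],[2.4,-5.4,0,0,0],[2.4,-5.4,0,0,0],[2.4,-5.4,0,0,0],[2.4,-5.4,0,0,0]]' 25; python3 -m handwheel '[[2.4,-5.4,0,0,0],[2.4,-5.4,0,0,0],[2.4,-5.4,0,0,0],[2.4,-5.4,0,0,0],[2.4,-5.4,0,0,0],[1.9,-4,0,0,0],[0,0,0,0,0],[0,0,0,0,0],[0,0,0,0,0]]'
```

```text
t: 1.55
tool_pos: [0.4471, 0.0213, 0.4051]
orientation: [1.379, 2.822, 0.001]
force: [0.5, 1.0, -0.4]
opening: 0.0929
gripper_force: 0.0
t: 2.68
tool_pos: [0.5856, -0.2856, 0.4052]
orientation: [1.377, 2.823, 0.0]
force: [-0.1, -0.3, 0.5]
opening: 0.093
gripper_force: 0.0
```

```bash
python3 -m handwheel '[[0,-0.1,-5,0,0],[0,0,-5,0,0],[0,0,-5,0,0],[0,0,-2.8,0,0],[0,0,-1.5,0,0],[0,0,-1.5,0,0],[0,0,0,0,0],[0,0,0,0,0]]'; python3 -m handwheel '[[0,0,0,0,1],[0,0,0,0,1],[0,0,0,0,1],[0,0,0,0,1],[0,0,0,0,1],[0,0,0,0,1],[0,0,0,0,1],[0,0,0,0,1]]' 25
```

```text
t: 3.68
tool_pos: [0.5863, -0.288, 0.1981]
orientation: [1.378, 2.821, -0.0]
force: [-0.4, -0.2, -0.1]
opening: 0.0931
gripper_force: 0.0
t: 4.68
tool_pos: [0.5858, -0.2877, 0.1968]
orientation: [1.379, 2.823, -0.0]
force: [-0.5, 0.0, 1.4]
opening: 0.0593
gripper_force: 25.0
```

```bash
python3 -m handwheel '[[0,0,2,0,1],[0,0,5,0,1],[0,0,5,0,1],[0,3,4,0,1],[0,6,0,0,1],[0,6,0,0,1],[0,6,0,0,1],[0,6,0,0,1],[0,6,0,0,1],[0,6,0,0,1]]'; python3 -m handwheel '[[0,5,0,0,1],[0,3,0,0,1],[0.1,1,0,0,1],[0,0,-3,0,1],[0,0,-4,0,1],[0,0,-3,0,1],[0,0,0,0,1],[0,0,0,0,1],[0,0,0,0,1]]'
```

```text
t: 5.92
tool_pos: [0.5854, 0.1042, 0.3583]
orientation: [1.378, 2.822, 0.001]
force: [1.1, -0.1, -1.0]
opening: 0.0592
gripper_force: 25.0
t: 7.05
tool_pos: [0.5877, 0.1922, 0.2592]
orientation: [1.378, 2.82, 0.004]
force: [-0.5, -0.6, -1.0]
opening: 0.0595
gripper_force: 25.0
```

Run:
```python
from plant import read_camera
import cv2,numpy as np
a=read_camera("top")[130:280,80:230,::-1]; b=read_camera("side")[90:200,150:300,::-1]
cv2.imwrite("pics/d1.png",np.hstack([cv2.resize(a,(400,400),interpolation=2),cv2.resize(b,(400,293),interpolation=2)[:].copy() if 0 else cv2.copyMakeBorder(cv2.resize(b,(400,293),interpolation=2),0,107,0,0,0)]))
```

```text
(no output)
```

View pics/d1.png

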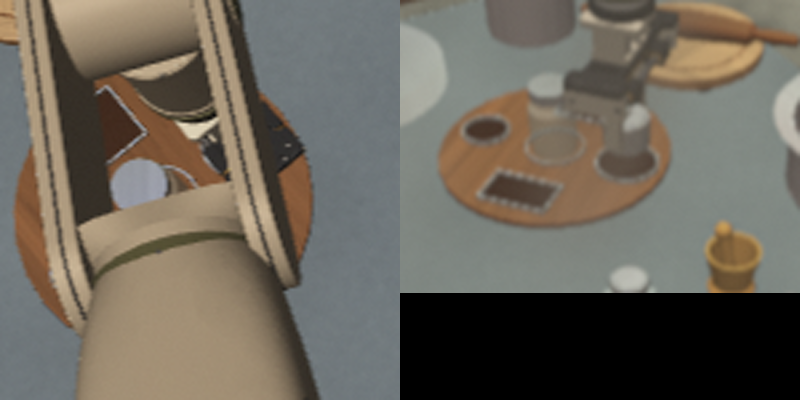

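The dabbi hangs directly over the wide ring at about (628,160) in the side crop, with the gripper clear of the hub jar. I'll lower it and release.

```bash
python3 -m handwheel '[[0,0,-1.5,0,1],[0,0,-1,0,1],[0,0,-0.7,0,1],[0,0,0,0,1],[0,0,0,0,1]]'; python3 -m handwheel '[[0,0,0,0,0.5],[0,0,0,0,0.15],[0,0,0,0,0.15],[0,0,0,0,0.15],[0,0,0,0,0.15],[0,0,2,0,0.15],[0,0,5,0,0.1],[0,0,5,0,0],[0,-2,3,0,0],[0,0,0,0,0]]'
```

```text
t: 7.78
tool_pos: [0.5875, 0.193, 0.2262]
orientation: [1.378, 2.822, 0.004]
force: [-2.3, 1.8, 8.8]
opening: 0.0594
gripper_force: 25.0
t: 9.02
tool_pos: [0.5878, 0.1716, 0.3802]
orientation: [1.378, 2.816, 0.007]
force: [-0.4, 0.3, -0.2]
opening: 0.0928
gripper_force: 0.0
```

```bash
python3 -m handwheel '[[0,-6,0,0,0],[-0.5,-6,0,0,0],[0,-6,0,0,0],[0,-6,0,0,0],[0,-5,0,0,0],[0,-3.3,0,0,0],[0,0,0,0,0],[0,0,0,0,0],[0,0,0,0,0]]';python3 - <<'E'
from plant import read_camera
import cv2,numpy as np
im=np.ascontiguousarray(read_camera("top")[:,:,::-1]);x0,y0,w,h,k=80,145,130,125,4
c=cv2.resize(im[y0:y0+h,x0:x0+w],(w*k,h*k),interpolation=cv2.INTER_CUBIC)
cv2.imwrite("pics/tray2.png",c)
E
```

```text
t: 10.15
tool_pos: [0.5818, -0.1493, 0.3744]
orientation: [-1.376, -2.823, -0.0]
force: [-0.0, 0.2, 0.2]
opening: 0.0928
gripper_force: 0.0
```

View pics/tray2.png

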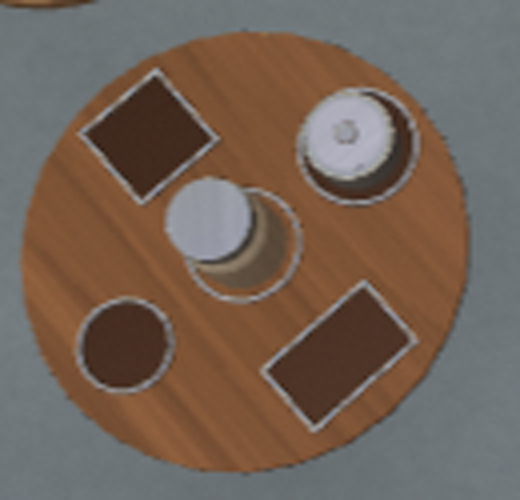

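The tray turned by a hair. The dabbi's lid is at (346,133) and its ring at (358,146). Next I'll check the dabbi's offset and re-measure the places.

```bash
python3 - <<'E'
from cam import *
np.set_printoptions(precision=4,suppress=True)
T=lambda x,y,z=.036:w("top",x/4+80-.4,y/4+145-.4,z)
print("dabbi",T(348,134,.072),"wide",T(358.5,146.5),"slim",T(125,344))
for n,c in(("sq",((157,70),(219,137),(140,203),(80,132))),("ob",((364,283),(416,341),(314,431),(261,372)))):
    c=[T(*p) for p in c];print(n,np.mean(c,0),[np.arctan2(*(c[i]-c[i-1])[::-1]) for i in range(4)])
E
python3 -m handwheel '[[0.1,-0.2,-5,0,0],[0,0,-5,0,0],[0,0,-3.5,0,0],[0,0,-1.7,0,0],[0,0,-1.5,0,0],[0,0,0,0,0],[0,0,0,0,0]]'; python3 -m handwheel '[[0,0,0,0,1],[0,0,0,0,1],[0,0,0,0,1],[0,0,0,0,1],[0,0,0,0,1],[0,0,0,0,1],[0,0,0,0,1],[0,0,0,0,1]]' 25
```

```text
dabbi [0.5878 0.1935] wide [0.5878 0.193 ] slim [0.4632 0.3485]
sq [0.6037 0.3337] [np.float64(-0.9053907506453642), np.float64(-2.436105917312625), np.float64(2.2478704894086374), np.float64(0.671972450042815)]
ob [0.447  0.2083] [np.float64(-0.893285708761084), np.float64(-2.451852785553588), np.float64(2.2526561556417515), np.float64(0.7021537118383094)]
t: 11.08
tool_pos: [0.5835, -0.1529, 0.2092]
orientation: [1.378, 2.821, 0.0]
force: [-0.2, 0.4, 0.5]
opening: 0.0927
gripper_force: 0.0
t: 12.08
tool_pos: [0.5827, -0.1527, 0.2077]
orientation: [-1.379, -2.823, 0.0]
force: [-0.2, 0.1, -0.0]
opening: 0.043
gripper_force: 25.0
```

```bash
python3 -m handwheel '[[0,0,2,0,1],[0,0,5,0,1],[0,0,5,0,1],[0,2,5,0,1],[-1.4,6,0,0,1],[-1.4,6,0,0,1],[-1.4,6,0,0,1],[-1.4,6,0,0,1],[-1.4,6,0,0,1],[-1.4,6,0,0,1]]'; python3 -m handwheel '[[-1.4,6,0,0,1],[-1.4,4,0,0,1],[-0.8,2,0,0,1],[0,0,0,0,1],[0,0,-4,0,1],[0,0,-4,0,1],[0,0,-2,0,1],[0,0,0,0,1],[0,0,0,0,1]]'
```

```text
t: 13.32
tool_pos: [0.4979, 0.2291, 0.3796]
orientation: [1.378, 2.821, 0.002]
force: [1.5, 0.4, -1.4]
opening: 0.0431
gripper_force: 25.0
t: 14.45
tool_pos: [0.4637, 0.3473, 0.2797]
orientation: [1.379, 2.821, 0.003]
force: [0.2, 0.2, -1.2]
opening: 0.043
gripper_force: 25.0
```

```bash
python3 -m handwheel '[[0,0.1,-2,0,1],[0,0,-1.5,0,1],[0,0,-0.7,0,1],[0,0,0,0,1],[0,0,0,0,1]]'; python3 -m handwheel '[[0,0,0,0,0.6],[0,0,0,0,0.3],[0,0,0,0,0.3],[0,0,0,0,0.3],[0,0,0,0,0.3],[0,0,2,0,0.3],[0,0,5,0,0.2],[0,0,5,0,0],[0,-2,3,0,0],[0,0,0,0,0]]'
```

```text
t: 15.08
tool_pos: [0.4634, 0.3489, 0.2368]
orientation: [1.378, 2.822, 0.004]
force: [-0.0, 0.4, 6.9]
opening: 0.0431
gripper_force: 25.0
t: 16.32
tool_pos: [0.4636, 0.328, 0.3911]
orientation: [1.378, 2.818, 0.01]
force: [0.1, -1.1, 0.4]
opening: 0.0928
gripper_force: 0.0
```

```bash
python3 -m handwheel '[[0,-5.1,0,0.175,0],[0,-5.1,0,0.175,0],[0,-5.1,0,0.175,0],[0,-5.1,0,0.175,0],[0,-5.1,0,0.175,0],[-0.2,-5.1,0,0.175,0],[0,-5.1,0,0.175,0],[0,0,0,0,0],[0,0,0,0,0],[0,0,0,0,0]]'
python3 - <<'E'
from plant import read_camera,readout
from cam import *
import cv2
o=readout.read_state()["orientation"];a=np.arctan2(o[1],o[0]);print("yaw",(2*a-np.pi/2)%np.pi)
im=np.ascontiguousarray(read_camera("top")[:,:,::-1]);x0,y0,ww,h,k=80,145,130,125,4
a=cv2.resize(im[y0:y0+h,x0:x0+ww],(ww*k,h*k),interpolation=cv2.INTER_CUBIC)
s=read_camera("side")[175:235,215:275,::-1]
cv2.imwrite("pics/t3.png",np.hstack([a,cv2.copyMakeBorder(cv2.resize(s,(270,270),interpolation=2),0,230,0,0,0)]))
E
```

```text
t: 17.58
tool_pos: [0.4611, -0.0218, 0.3855]
orientation: [0.464, -3.107, -0.001]
force: [-0.2, -0.9, 0.7]
opening: 0.0929
gripper_force: 0.0
yaw 1.8671797364534282
```

View pics/t3.png

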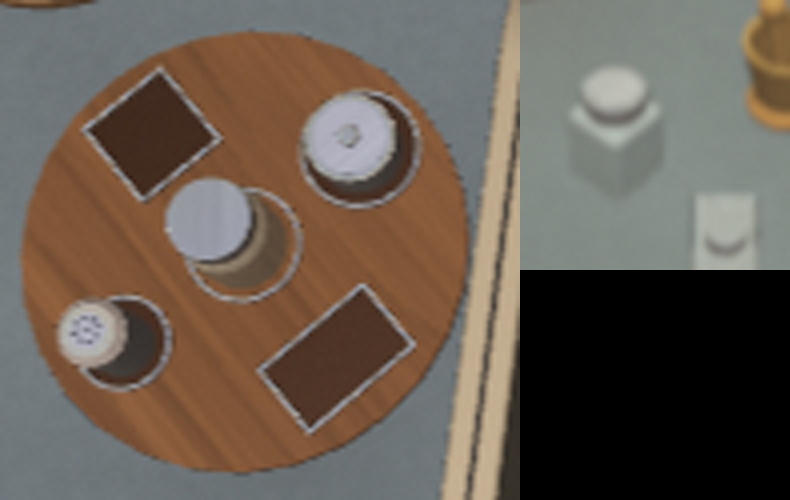

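The dabbi and shaker are standing inside their rings, at (350,138) and (93,333). The square place is centred near (152,134). Now the jar.

```bash
python3 -m handwheel '[[0.1,-0.6,-5,0.02,0],[0,0,-5,0,0],[0,0,-5,0,0],[0,0,-2,0,0],[0,0,-1.5,0,0],[0,0,0,0,0],[0,0,0,0,0]]'; python3 -m handwheel '[[0,0,0,0,1],[0,0,0,0,1],[0,0,0,0,1],[0,0,0,0,1],[0,0,0,0,1],[0,0,0,0,1],[0,0,0,0,1],[0,0,0,0,1]]' 25
```

```text
t: 18.55
tool_pos: [0.4628, -0.0289, 0.2019]
orientation: [-0.495, 3.101, -0.001]
force: [-0.1, 0.1, -0.4]
opening: 0.0932
gripper_force: 0.0
t: 19.55
tool_pos: [0.4621, -0.029, 0.2007]
orientation: [0.495, -3.102, 0.0]
force: [-0.6, -0.6, 0.6]
opening: 0.0463
gripper_force: 24.8
```

```bash
python3 -m handwheel '[[0,0,2,0,1],[0,0,5,0,1],[0,0,5,0,1],[0,1,5,0,1],[2.2,5.4,1,0.086,1],[2.2,5.4,0,0.086,1],[2.2,5.4,0,0.087,1],[2.2,5.4,0,0.087,1],[2.2,5.4,0,0,1],[2.2,5.4,0,0,1]]'; python3 -m handwheel '[[1,2.8,0,0,1],[0,0,0,0,1],[0,0,-4,0,1],[0,0,-4,0,1],[0,0,-3,0,1],[0,0,0,0,1],[0,0,0,0,1],[0,0,0,0,1]]'
```

```text
t: 20.8
tool_pos: [0.5945, 0.3069, 0.3801]
orientation: [1.021, -2.97, 0.0]
force: [1.4, -0.1, -1.3]
opening: 0.0462
gripper_force: 24.8
t: 21.8
tool_pos: [0.6049, 0.333, 0.2734]
orientation: [-1.02, 2.967, 0.0]
force: [-0.2, -0.4, -1.0]
opening: 0.0462
gripper_force: 24.8
```

```bash
python3 -m handwheel '[[0,0,-2,0,1],[0,0,-1.5,0,1],[0,0,-0.8,0,1],[0,0,0,0,1],[0,0,0,0,1]]'; python3 -m handwheel '[[0,0,0,0,0.6],[0,0,0,0,0.3],[0,0,0,0,0.3],[0,0,0,0,0.3],[0,0,0,0,0.3],[0,0,2,0,0.3],[0,0,5,0,0.2],[0,0,5,0,0],[0,-2,3,0,0],[0,0,0,0,0]]'
```

```text
t: 22.42
tool_pos: [0.6042, 0.3332, 0.2292]
orientation: [-1.022, 2.97, 0.0]
force: [-6.6, -3.7, 14.9]
opening: 0.0461
gripper_force: 24.9
t: 23.68
tool_pos: [0.6052, 0.3124, 0.3839]
orientation: [-1.017, 2.963, 0.0]
force: [0.1, 1.2, -0.9]
opening: 0.0926
gripper_force: 0.0
```

```bash
python3 -m handwheel '[[-0.9,-3,0,-0.177,0],[-0.9,-3,0,-0.177,0],[-0.9,-3,0,-0.177,0],[-0.9,-3,0,-0.177,0],[-0.9,-3,0,-0.177,0],[-0.9,-3,0,-0.177,0],[-0.9,-3,0,-0.177,0],[-0.9,-3,0,-0.177,0],[-0.9,-3,0,-0.177,0],[-0.9,-3,0,-0.177,0]]';python3 -m handwheel '[[-0.9,-3,0,-0.177,0],[-0.9,-3,0,-0.177,0],[-0.9,-3,0,-0.177,0],[-0.9,-3,0,-0.177,0],[-0.9,-3,0,-0.177,0],[-1.3,-2.7,0,-0.168,0],[0,0,0,0,0],[0,0,0,0,0],[0,0,0,0,0]]'
python3 - <<'E'
from plant import read_camera,readout
from cam import *
import cv2
o=readout.read_state()["orientation"];a=np.arctan2(o[1],o[0]);print("yaw",(2*a-np.pi/2)%np.pi-np.pi)
im=np.ascontiguousarray(read_camera("top")[:,:,::-1]);x0,y0,ww,h,k=80,145,130,125,4
a=cv2.resize(im[y0:y0+h,x0:x0+ww],(ww*k,h*k),interpolation=cv2.INTER_CUBIC)
s=read_camera("side")[205:260,230:290,::-1]
cv2.imwrite("pics/t4.png",np.hstack([a,cv2.copyMakeBorder(cv2.resize(s,(270,248),interpolation=2),0,252,0,0,0)]))
E
```

```text
t: 24.92
tool_pos: [0.5135, 0.0125, 0.3768]
orientation: [-1.659, -2.666, 0.001]
force: [0.9, -0.1, -0.2]
opening: 0.0932
gripper_force: 0.0
t: 26.05
tool_pos: [0.4564, -0.1631, 0.3775]
orientation: [-2.769, -1.483, -0.0]
force: [-0.0, 0.2, -0.2]
opening: 0.0929
gripper_force: 0.0
yaw -0.5871408795813533
```

View pics/t4.png

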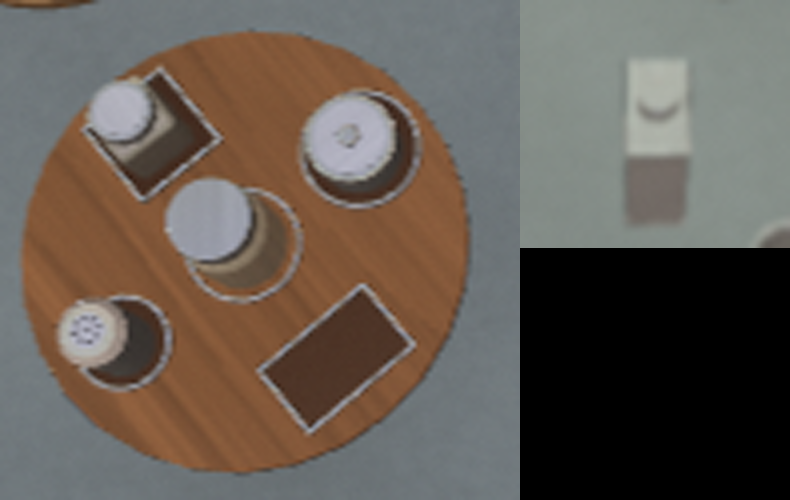

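The jar is down in the square rail at (123,112), and the tray hasn't moved. Now the tin.

```bash
python3 -m handwheel '[[0,0,-5,0,0],[0,0,-5,0,0],[0,0,-4,0,0],[0,0,-2,0,0],[0,0,-1,0,0],[0,0,0,0,0],[0,0,0,0,0]]'; python3 -m handwheel '[[0,0,0,0,1],[0,0,0,0,1],[0,0,0,0,1],[0,0,0,0,1],[0,0,0,0,1],[0,0,0,0,1],[0,0,0,0,1],[0,0,0,0,1]]' 25
```

```text
t: 27.02
tool_pos: [0.4568, -0.1642, 0.209]
orientation: [2.77, 1.48, 0.002]
force: [0.3, 0.3, 0.4]
opening: 0.0929
gripper_force: 0.0
t: 28.02
tool_pos: [0.4561, -0.164, 0.2077]
orientation: [-2.771, -1.48, 0.0]
force: [0.1, -0.1, -0.0]
opening: 0.0338
gripper_force: 24.9
```

```bash
python3 -m handwheel '[[0,0,2,0,1],[0,0,5,0,1],[0,0,5,0,1],[0,4,4,0.178,1],[0,5,0,0.178,1],[0,5,0,0.178,1],[0,5,0,0.178,1],[-0.5,5,0,0.179,1],[-0.5,5,0,0.179,1],[0,5,0,0.178,1]]'; python3 -m handwheel '[[0,3.4,0,0,1],[0,0,0,0,1],[0,0,-4,0,1],[0,0,-3,0,1],[0,0,-1.5,0,1],[0,0,0,0,1],[0,0,0,0,1],[0,0,0,0,1]]'
```

```text
t: 29.28
tool_pos: [0.4455, 0.1776, 0.3676]
orientation: [-1.376, -2.824, 0.0]
force: [1.1, -0.6, -1.0]
opening: 0.034
gripper_force: 24.9
t: 30.28
tool_pos: [0.4467, 0.2101, 0.2843]
orientation: [1.384, 2.819, 0.003]
force: [-0.3, 0.4, -1.4]
opening: 0.0337
gripper_force: 24.9
```

```bash
python3 -m handwheel '[[0,0,-2,0,1],[0,0,-1.7,0,1],[0,0,-0.9,0,1],[0,0,0,0,1],[0,0,0,0,1]]'; python3 -m handwheel '[[0,0,0,0,0.7],[0,0,0,0,0.4],[0,0,0,0,0.4],[0,0,0,0,0.4],[0,0,0,0,0.4],[0,0,2,0,0.4],[0,0,5,0,0.3],[0,0,5,0,0.2],[0,-5,3,0,0],[0,-6,0,0,0]]'; python3 -m handwheel '[[0,-6,0,0,0],[0,-6,0,0,0],[0,-6,0,0,0],[0,-6,0,0,0],[0,0,0,0,0],[0,0,0,0,0]]'
python3 - <<'E'
from plant import read_camera
from cam import *
import cv2
im=np.ascontiguousarray(read_camera("top")[:,:,::-1]);x0,y0,ww,h,k=80,145,130,125,4
a=cv2.resize(im[y0:y0+h,x0:x0+ww],(ww*k,h*k),interpolation=cv2.INTER_CUBIC)
s=read_camera("side")[110:180,160:260,::-1]; t=im[155:240,235:425]
s=cv2.resize(s,(280,196),interpolation=2);t=cv2.resize(t,(280,125))
cv2.imwrite("pics/t5.png",np.hstack([a,cv2.copyMakeBorder(np.vstack([s,t]),0,500-321,0,0,0)]))
E
```

```text
t: 30.9
tool_pos: [0.4462, 0.21, 0.2368]
orientation: [1.384, 2.82, 0.0]
force: [0.1, -0.3, -1.7]
opening: 0.034
gripper_force: 24.9
t: 32.15
tool_pos: [0.4468, 0.0996, 0.3904]
orientation: [1.378, 2.817, 0.005]
force: [0.4, 0.7, 0.4]
opening: 0.0895
gripper_force: 0.0
t: 32.9
tool_pos: [0.446, -0.1399, 0.3866]
orientation: [-1.386, -2.819, -0.001]
force: [0.8, 0.4, 0.1]
opening: 0.0927
gripper_force: 0.0
```

View pics/t5.png

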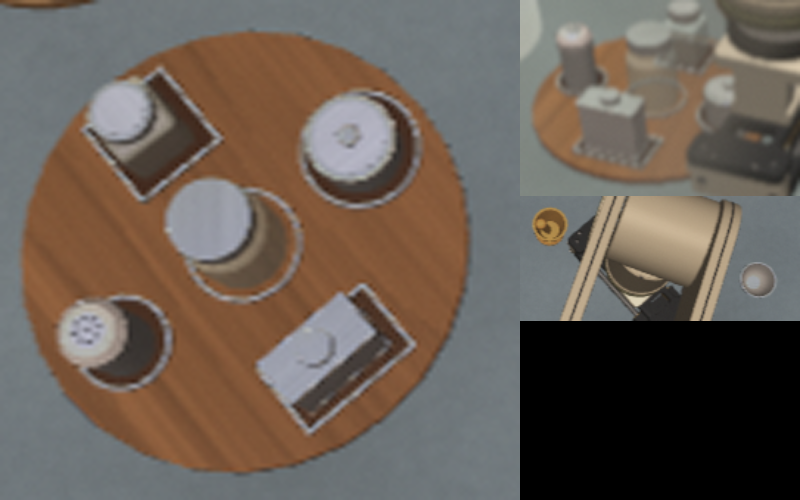

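All four stand inside their rails. One quick numeric check before handing in.

Run:
```python
from cam import *
T=lambda x,y,z=.036:w("top",x/4+80-.4,y/4+145-.4,z)
for n,a,b in(("dabbi",(350,137,.071),(360,148.5)),("shaker",(93,332,.094),(124,343)),("jar",(122,111,.104),(152,134)),("tin",(316,346,.106),(337,359))): print(n,np.round((T(*a)-T(*b))*1000,1))
```

```text
dabbi [-0.4  0.4]
shaker [-0.2  2. ]
jar [-1.3 -0.3]
tin [-0.  -0.1]
```

```bash
python3 -c "
from plant import job
print(job.close_job())"
```

```text
the job is handed in; nothing more can be done
None
```

I handed the job in at about 33 s. In the last pictures the dabbi, shaker, square jar and oblong tin stood upright inside their matching rails, within about 2 mm of centre. I did not touch the katori or tumbler, though the arm hid the tumbler in the final picture.

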